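# Find the rotor's heavy side by feel and hold it down

## Robot

A 7-joint arm with a two-finger parallel gripper is mounted at the origin on the work surface. World frame = base frame: x ahead of the robot, y to its left, z up, the work surface at z = 0. Lengths are in m, angles in rad, forces in N, time in s.
With the tool pointing down it reaches from about 0.35 to 0.9 m from the base axis. Payload 19.9 kg.
Tool frame: the origin (TCP) lies between the finger pads; the fingertips stand 19 mm ahead of it and the grasp point (between the pads) is the TCP; z points along the fingers, y is the line along which they close (so a half turn about z gives the same grasp; the last joint's range is limited). The gripper opens to 94 mm and grips with 3 to 60 N. Pads are 16 mm wide; open, the fingers measure 119 mm over their backs; the gripper's body (75 mm by 177 mm) begins 78 mm behind the grasp point.
Start: joints at [1.06, 0.417, -0.01, 1.614, 0.005, 1.111, -0.053], TCP at [0.283, -0.557, 0.224] pointing down, gripper open.
Joint ranges: [-2.81, 2.81], [-0.39, 2.02], [-1.27, 1.25], [0.06, 2.57], [-1.19, 4.33], [0.19, 2], [-2.82, 2.82]. Speed limits (rad/s): [1.89, 1.89, 2.39, 2.39, 3.01, 3.01, 3.01].

## Interface

Orientations are given as a 3x3 rotation matrix whose columns are the frame's x, y, z axes.
In Python, from rig import robot gives the robot as it stands. Calls block until the motion is done:
- robot.move_ptp(position, orientation): joint-space move of the TCP to a pose.
- robot.move_linear(position, velocity=0.15, frame=None, threshold=None): straight line of the TCP; frame=None keeps the orientation; velocity is the mean speed in m/s. With threshold (N) it stops when the force on the tool has changed by that much, and returns True; else False.
- robot.goto_joints(angles): joint-space move.
- robot.gripper_to(opening): finger opening in m; the grip force is fixed at half the most; returns when the fingers have stopped.
- robot.pause(seconds).
- robot.ik(position, orientation): joint angles nearest the present ones, or None.
- robot.get_state(): the state.
- robot.grab_frame(name): name is "side" or "top"; returns the picture (480x640x3 uint8, red, green, blue); there is no depth.
- robot.camera_info(name): a dict with "fx", "fy", "cx", "cy" (pixels), "rvec" (rotation vector, rad) and "tvec" (3), from world to camera coordinates, as OpenCV has them. Camera axes: x right, y down, z forward; pixel columns grow to the right and rows downward; lengths in m; the calibration is good to about 2 mm. A picture is of the moment at which its call begins. camera_info takes no time and is no camera call.
A pose or a line that the arm cannot do raises robot.PlanningError and nothing moves.
- robot.sign_off(): hands the job in; it is judged then, once.
The state is a dict: "time": time; "qpos": joint angles; "joint_vel": joint speeds; "effort": joint torques, N m; "ee_pos": TCP position; "tool_rot": TCP orientation; "force": force on the tool from outside, world axes, zero at the start; "moment": the same for the moment, N m; "opening": finger opening in m; "grasp_force": force on a finger pad.
Only numpy, scipy, OpenCV 4.12 (cv2) and the standard library are available. Lean on these libraries where they do the work, as an engineer would, in place of code of your own. Each camera call takes 0.05 s, during which the arm holds its last target. There are 200 camera calls.

## Task

First set the balancing stand to hand mode: on its key box press the left key, then the right key, then the middle key, one at a time and each fully down, with the rotor not yet turned. Then turn the rotor by its crank handle, feel where its hidden heavy side is, and bring the heavy side straight down. Finish while still gripping the crank handle, rotor at rest with its heavy side at the bottom; leave the other things on the bench where they are.

Things in the scene. Friction and masses are not known exactly. Their poses are not given: they have to be found in the camera images.
- stand: Balancing stand fixed to the bench, grey painted: base plate 180 (x) x 140 x 20 mm, its edges at x -70 and +110 mm of the origin, with a bearing post 50 mm wide and 205 mm high behind the rotor at x +50 to +90 mm. Origin on the bench; x runs level along the spindle, from the crank towards the post; z up. Its yaw is -72 to -43 degrees, so the crank looks to the robot's left and towards it.
- axle (a point): Point on the spindle's axis at the rotor's front hub: 165 mm above the bench, 19 mm in front (-x) of the stand's origin; spindle level along the stand's x. The bearing's drag is 0.21 N m, so the rotor stays wherever it is left: turning is stiff while the heavy side rises, easy while it sinks. Handle and stud are counterbalanced.
- rotor: Plain steel disc, 120 mm diameter, 26 mm thick, front face 13 mm in front of the stand's origin. Origin at its centre; x along the spindle (the stand's x), y from the spindle to the crank handle. Turns without end either way. A weight is concealed inside near the rim, at a place round it that differs each time: no mark and no axis tells it. Moment 0.135 to 0.19 N m when level with the spindle.
- handle: Crank handle: black sleeve, 18 mm diameter, 50 mm long, spins freely on its stud, parallel to the spindle, 45 mm from it. Origin at its middle, 66 mm in front of the rotor's centre (53 mm in front of the disc's face); x along the spindle. Travels a circle 120 to 210 mm above the bench; starts in the upper part. Can be gripped from above all the way round, fingers closing level across it.
- pickup: Fixed grey plastic pick-up block, 12 x 36 mm, 112 mm tall, on the stand's base just behind the lower rim of the rotor. Its feeler bears lightly on the concealed weight's end only while the heavy side is at the bottom, within about 20 degrees of straight down. It shows nothing and cannot be felt at the crank.
- keybox: The stand's key box, fixed: 110 (x) x 180 (y) x 50 mm, grey. Origin at the centre of its underside, z up. Three equal round keys in a row along its y on top, 55 mm apart; left and right are as seen from the robot (left is +y). Yaw up to 17 degrees.
- key_left_top (a point): Centre of the top of the left key (24 mm diameter, 72 mm above the bench when up); z up.
- key_middle_top (a point): Centre of the top of the middle key, same size and height.
- key_right_top (a point): Centre of the top of the right key, same size and height.
- key_left (a joint): Travel of the left key in m: 0 up, 0.006 fully down (5 N); springs back. Counts as pressed beyond 0.004.
- key_middle (a joint): Travel of the middle key, likewise.
- key_right (a joint): Travel of the right key, likewise.
- beaker: Bystander: glass beaker, 68 mm across, 70 mm high; origin under its centre.
- jar: Bystander: amber jar, 48 mm diameter, 90 mm high; origin under its centre.
- dish: Bystander: glass dish, 90 mm diameter, 18 mm high; origin under its centre.
- weight: Bystander: steel weight with a knob, 36 mm diameter, 48 mm high; origin under its centre.
- sample_box: Bystander: cardboard sample box, 50 x 70 x 35 mm; origin under its centre.
- screwdriver: Bystander: black screwdriver, 200 mm long, lying; origin under its middle.
There are look-alikes about, which are no part of the job. What is shaped like the keybox but pink is not meant. Leave any purple look-alike of the stand alone.

How it is judged:
On the way, in this order (a step that is already met when the one before it is completed fails the run):
1. the left key alone is pressed down, rotor not yet turned (value of joint key_left above 0.004 m and value of joint each of key_middle, key_right below 0.0015 m and distance of handle from where it was at the start of the episode below 0.012 m), for 0.1 s.
2. then the right key alone is pressed down, rotor not yet turned (value of joint key_right above 0.004 m and value of joint each of key_left, key_middle below 0.0015 m and distance of handle from where it was at the start of the episode below 0.012 m), for 0.1 s.
3. then the middle key alone is pressed down, rotor not yet turned (value of joint key_middle above 0.004 m and value of joint each of key_left, key_right below 0.0015 m and distance of handle from where it was at the start of the episode below 0.012 m), for 0.1 s.
4. then the rotor is being turned by its crank handle (contact force between the fingers and handle above 0.5 N and distance of handle from where it was at the start of the episode above 0.015 m), for 0.1 s.
At the end, for the whole second after the job is handed in: The rotor's heavy side is within about 20 degrees of straight down (the pick-up's feeler bears on it), the rotor is at rest, the fingers grip the crank handle with more than 2 N, the keys are up, and the other things stand within 30 mm of where they began (contact force between pickup and rotor above 0.05 N and contact force between the fingers and handle above 2 N and angular speed of rotor below 0.05 rad/s and value of joint each of key_left, key_middle, key_right below 0.0015 m and distance of each of beaker, jar, dish, weight, sample_box, screwdriver from where it was at the start of the episode below 0.03 m); the arm keeps its last pose, push and grip.
It fails at once if a bystander is moved more than 50 mm (distance of any of beaker, jar, dish, weight, sample_box, screwdriver from where it was at the start of the episode above 0.05 m).
It also fails if it takes over 72 s, if anything falls off the work surface, if the arm or the gripper's body presses on something with over 40 N, if the wrist force passes 120 N, or if a joint passes its speed limit or range.

## Working session

There is one attempt and no reset: what is moved stays moved. The work goes in short steps, each a Python script; the robot and the scene stay as the last script left them, time stands still between calls to the robot, and variables do not carry over. Pictures are saved under pics/ and viewed, at most 10 in all, crops included, and the job is handed in when it is done.

```bash
mkdir -p pics
python3 - <<'E'
from rig import robot
import cv2
for n in("side","top"):
    f=robot.grab_frame(n); cv2.imwrite(f"pics/{n}0.png",f[:,:,::-1])
    i=robot.camera_info(n);print(n,i)
print(robot.get_state())
E
```

```text
side {'fx': 511.9450555485925, 'fy': 511.9450555485925, 'cx': 319.7128209357917, 'cy': 246.81532770152305, 'rvec': array([ 0.5983021 , -2.73366565,  1.04360885]), 'tvec': array([0.47169181, 0.16676437, 1.34985007])}
top {'fx': 595.7282062447737, 'fy': 595.7282062447737, 'cx': 315.8835251440368, 'cy': 244.34210431904393, 'rvec': array([ 2.06048534, -2.16469414,  0.23298181]), 'tvec': array([0.11030508, 0.47744978, 1.38010581])}
{'time': 0.1, 'qpos': array([ 1.05949756,  0.41791263, -0.01031055,  1.6140962 ,  0.00470647,
        1.11072026, -0.05301547]), 'joint_vel': array([ 0.00017271, -0.00031364,  0.00077729, -0.00103911, -0.0002943 ,
        0.00083506,  0.00079816]), 'effort': array([ 3.01387765e-03, -8.52578902e+01,  6.40871488e-01, -4.26693070e+01,
       -4.88309842e-02,  1.62636494e-02, -5.73520058e-07]), 'ee_pos': array([ 0.28279135, -0.55700611,  0.22389631]), 'tool_rot': array([[ 8.91658377e-01,  4.52708515e-01, -5.81625927e-04],
       [ 4.52708880e-01, -8.91657877e-01,  9.48666729e-04],
       [-8.91418328e-05, -1.10919386e-03, -9.99999381e-01]]), 'force': array([-0.69351022,  0.69806121,  0.86231635]), 'moment': array([0.01061266, 0.01095463, 0.00450645]), 'grasp_force': 0.0, 'opening': 0.09383263432441012}
```

View pics/side0.png

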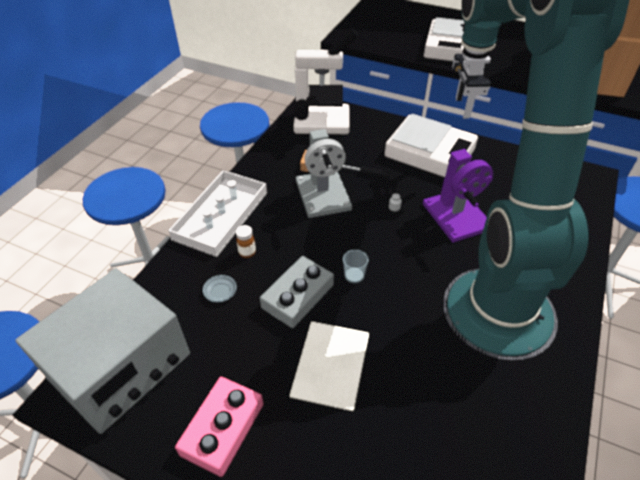

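View pics/top0.png

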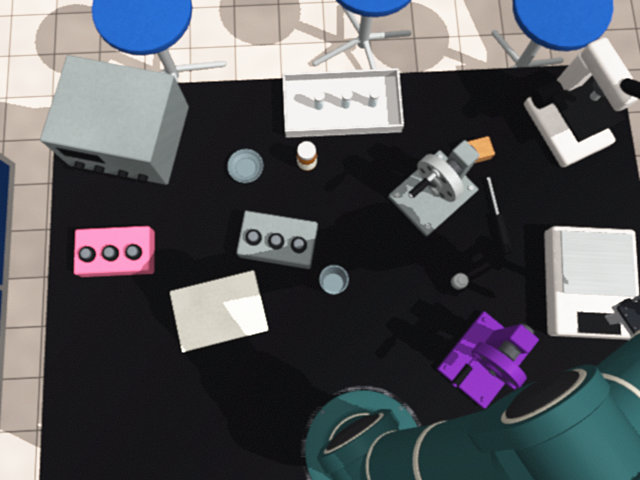

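The side view shows the grey keybox at about (297,290), the grey stand at (323,175) and the handle near (328,158). In the top view the keys are near (253,237), (275,241) and (298,244), and the stand is near (435,185) with its handle near (420,185). I'll enlarge these.

Run:
```python
import cv2,numpy as np
t=cv2.imread("pics/top0.png");s=cv2.imread("pics/side0.png")
def c(i,x,y,w,h,k):return cv2.resize(i[y:y+h,x:x+w],None,fx=k,fy=k,interpolation=cv2.INTER_CUBIC)
cv2.imwrite("pics/c1.png",np.hstack([c(t,380,135,100,100,4),c(s,285,120,100,100,4)]))
cv2.imwrite("pics/c2.png",np.hstack([c(t,230,195,100,80,4),c(s,255,245,100,80,4)]))
```

```text
(no output)
```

View pics/c1.png

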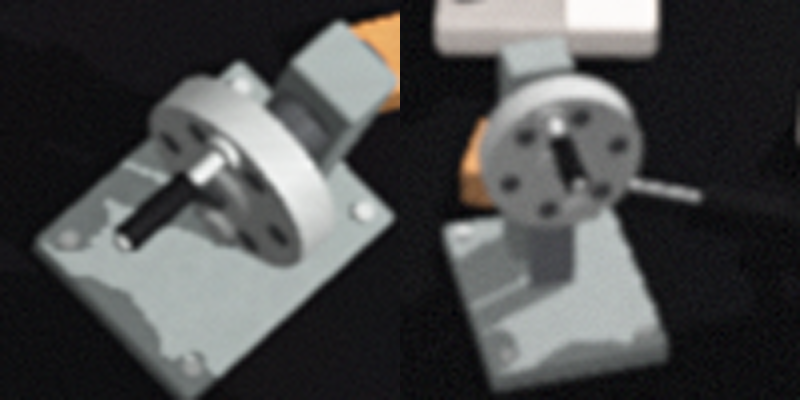

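View pics/c2.png

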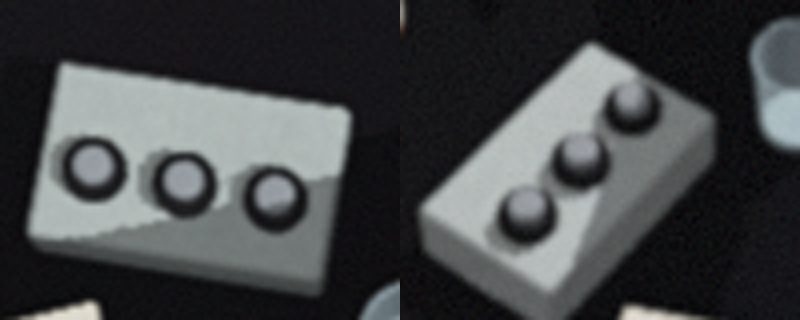

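Top keys (caps) are at about (253.5,236.7), (275.9,240.8) and (298.6,244); in the side view, (286.8,298.3), (300.5,284.5) and (313.5,271.3). The handle's free end is at (411.3,195) in top and (329.5,166.8) in side. The plate corners are readable as well, so I'll fit the poses.

```bash
cat > h.py <<'E'
import numpy as np,cv2
from rig import robot
from scipy.optimize import least_squares
C={n:robot.camera_info(n) for n in("side","top")}
def proj(n,P):
    i=C[n];K=np.array([[i["fx"],0,i["cx"]],[0,i["fy"],i["cy"]],[0,0,1]])
    return cv2.projectPoints(np.asarray(P,float).reshape(-1,3),i["rvec"],i["tvec"],K,None)[0][:,0]
def fit(obs,model,p0):
    f=lambda p:np.concatenate([(proj(n,model(p,k))[0]-uv) for n,k,uv in obs])
    return least_squares(f,p0,loss="soft_l1")
E
cat > meas.py <<'E'
from h import *
# keybox: x,y,yaw
km=lambda p,k:[p[0]-np.sin(p[2])*k*.055,p[1]+np.cos(p[2])*k*.055,.072]
tk=[(253.5,236.5),(275.9,240.5),(298.5,243.8)]; sk=[(286.8,298.3),(300.5,284.5),(313.5,271.3)]
best=None
for sg in(1,-1):
    o=[("top",1-j,tk[j]) for j in range(3)]+[("side",sg*(1-j),sk[j]) for j in range(3)]
    r=fit(o,km,[.5,.15,0.])
    if best is None or r.cost<best.cost:best=r
print("keys",best.x,np.rad2deg(best.x[2]),best.fun.round(1))
def sm(p,k):
    if k[0]=="h": l=[k[1],.045*np.cos(p[3]),.165+.045*np.sin(p[3])]
    else: l=k
    c,s=np.cos(p[2]),np.sin(p[2])
    return [p[0]+c*l[0]-s*l[1],p[1]+s*l[0]+c*l[1],l[2]]
o=[("top",(-.07,.07,.02),(388.75,195.75)),("top",(.11,.07,.02),(440,150.5)),("top",(.11,-.07,.02),(478.7,188.5)),
("top",(-.07,-.07,.02),(427,232)),
("top",("h",-.091),(411.3,195)),("top",("h",-.041),(428.2,182)),("side",("h",-.091),(329.5,166.8)),("side",("h",-.041),(324.2,155)),
("side",(-.013,0,.165),(326.1,160.8))]
best=min((fit(o,sm,[.6,-.2,-1.,ph]) for ph in(.5,1.5,2.5)),key=lambda r:r.cost)
p=best.x;print("stand",p,np.rad2deg(p[2:]),best.fun.round(1).reshape(-1,2).tolist())
print("handle",sm(p,("h",-.066)))
print("side corners",[proj("side",sm(p,(a,b,.02)))[0].round(1) for a in(-.07,.11) for b in(-.07,.07)])
for q in ((420,179),):pass
E
python3 meas.py
```

```text
keys [ 0.49071304  0.18240447 -0.21654197] -12.40694092764316 [-1.   0.6 -0.6  0.4 -0.3  0.9 -0.2 -3.  -0.3 -2.9 -0.3 -2.8]
stand [ 0.59543398 -0.19959993 -0.88741272  1.34742458] [-50.84500362  77.20174145] [[-0.3, -0.6], [-0.2, -0.8], [0.3, 0.5], [0.5, 3.8], [-0.3, 0.8], [-0.6, -0.9], [-0.1, -1.1], [0.6, -0.2], [-0.5, -0.3]]
handle [np.float64(0.5614900968231578), np.float64(-0.14212662493171782), np.float64(0.20888202394223593)]
side corners [array([351.8, 205.2]), array([307.9, 213.1]), array([336.2, 169. ]), array([295.1, 175.9])]
```

The stand fit is within 1 px and its side-view corners agree. The keys show a 3 px bias in the side view, so I'll check the key height freely and against the box corners.

```bash
cat > m2.py <<'E'
from h import *
tk=[(253.5,236.5),(275.9,240.5),(298.5,243.8)]; sk=[(286.8,298.3),(300.5,284.5),(313.5,271.3)]
for z in(None,.072):
    km=lambda p,k:[p[0]-np.sin(p[2])*k*.055,p[1]+np.cos(p[2])*k*.055,p[3] if z is None else z]
    for cams in(("top","side"),("top",),("side",)):
        o=[(n,1-j,q[j]) for n,q in(("top",tk),("side",sk)) for j in range(3) if n in cams]
        r=fit(o,km,[.5,.15,-.2,.07]);print(z,cams,r.x.round(4),r.fun.round(1))
        if z is None and len(cams)==2: pass
bm=lambda p,k:[p[0]+np.cos(p[2])*k[0]-np.sin(p[2])*k[1],p[1]+np.sin(p[2])*k[0]+np.cos(p[2])*k[1],.05]
tc=lambda u,v:(230+u/4,195+v/4); sc=lambda u,v:(255+(u-400)/4,245+v/4)
o=[("top",(.055,.09),tc(58,62)),("top",(.055,-.09),tc(351,105)),("top",(-.055,.09),tc(26,235)),("top",(-.055,-.09),tc(322,278)),
("side",(.055,.09),sc(420,208)),("side",(.055,-.09),sc(590,42)),("side",(-.055,.09),sc(549,293)),("side",(-.055,-.09),sc(716,119))]
r=fit(o,bm,[.49,.18,-.2]);print("box",r.x,r.fun.reshape(-1,2).round(1).tolist())
E
python3 m2.py
```

```text
None ('top', 'side') [ 0.4934  0.1814 -0.2153  0.058 ] [-0.   0.8  0.2  0.5  0.3  1.  -0.7 -0.3 -0.9 -0.2 -1.  -0.1]
None ('top',) [ 0.4973  0.1821 -0.2133  0.0496] [-0.   0.1  0.  -0.2 -0.   0.1]
None ('side',) [ 0.4868  0.1889 -0.2191  0.0694] [ 0. -0. -0.  0.  0. -0.]
0.072 ('top', 'side') [ 0.4907  0.1824 -0.2165  0.07  ] [-1.   0.6 -0.6  0.4 -0.3  0.9 -0.2 -3.  -0.3 -2.9 -0.3 -2.8]
0.072 ('top',) [ 0.4922  0.1809 -0.2136  0.07  ] [-0.4  0.1  0.  -0.2  0.3  0.2]
0.072 ('side',) [ 0.4859  0.1906 -0.2185  0.07  ] [-0.  0. -0. -0.  0. -0.]
box [ 0.50232444  0.17912423 -0.20608672] [[-0.1, 0.2], [-0.2, 0.7], [-0.4, 0.8], [-0.1, 1.6], [-1.4, -0.4], [-0.9, -1.3], [-0.2, -0.3], [-0.0, -2.1]]
```

Both fits are good to a few mm against a 12 mm key radius, so I'll use (0.4912, 0.182) with yaw −0.213 and press the left, right and middle keys with closed fingers.

```bash
cat >> h.py <<'E'
def R(t):
    c,s=np.cos(t),np.sin(t);return np.array([[c,s,0],[s,-c,0],[0,0,-1.]])
def st(): return robot.get_state()
E
python3 - <<'E'
from h import *
s=st();p=s["ee_pos"]
robot.move_linear([p[0],p[1],.36],velocity=.3)
robot.gripper_to(0)
K=np.array([.4912,.182]);yaw=-.213
u=np.array([-np.sin(yaw),np.cos(yaw)])*.055
q0=np.append(K+u,.36)
robot.move_ptp(q0,R(yaw)); print(st()["time"],st()["qpos"].round(2))
for k in(1,-1,0):
    q=K+k*u
    robot.move_linear([*q,.105],velocity=.25)
    f0=st()["force"]
    hit=robot.move_linear([*q,.083],velocity=.03,threshold=9)
    robot.pause(.25);s=st();print(k,hit,s["ee_pos"].round(4),(s["force"]-f0).round(1),s["time"])
    robot.move_linear([*q,.115],velocity=.15)
    if k==1: robot.move_linear([*(K-u),.115],velocity=.25)
E
```

```text
5.0083 [ 0.32  0.34 -1.04  1.58  0.3   1.39 -2.53]
1 True [0.503  0.2357 0.0851] [-2.8 -2.5 14.3] 7.075
-1 True [0.4797 0.1283 0.0851] [-3.7 -1.2 16.6] 9.1667
0 True [0.4914 0.1815 0.0852] [-2.1 -1.5 12. ] 10.7833
```

All three keys bottomed at tip height 66 mm, as expected. Next I'll choose the wrist orientation, go above the handle and look.

```bash
cat >> h.py <<'E'
S=np.array([.59543,-.19960]);YAW=-.8874
X=np.array([np.cos(YAW),np.sin(YAW),0]);Y=np.array([-np.sin(YAW),np.cos(YAW),0]);Z=np.array([0,0,1.])
OFF=-.070   # grip place along spindle
def circ(a,c=np.zeros(3)): return np.array([*S,.165])+c+OFF*X+.045*(np.cos(a)*Y+np.sin(a)*Z)
E
python3 - <<'E'
from h import *
p=st()["ee_pos"];robot.move_linear([p[0],p[1],.31],velocity=.3)
robot.gripper_to(.094)
up=circ(1.3474);up[2]=.315
best=[]
for th in(YAW,YAW+np.pi):
    qs=[robot.ik(circ(a),R(th)) for a in np.arange(0,6.3,.52)]+[robot.ik(up,R(th))]
    print(th,[None if q is None else np.round(q,2).tolist() for q in qs[::4]],sum(q is None for q in qs))
    if all(q is not None for q in qs): best.append((abs(qs[-1]-st()["qpos"]).max(),th))
th=min(best)[1];print(th)
robot.move_ptp(up,R(th))
cv2.imwrite("pics/a.png",np.hstack([cv2.resize(robot.grab_frame(n)[y:y+120,x:x+120,::-1],None,fx=3.3,fy=3.3) for n,x,y in(("top",370,115),("side",270,90))]))
print(st()["time"],st()["ee_pos"],st()["qpos"].round(2))
E
```

```text
-0.8874 [[0.69, 0.53, -0.73, 1.72, 0.4, 1.04, -2.63], [0.9, 0.44, -0.85, 1.78, 0.37, 1.09, -2.54], [0.84, 0.53, -0.78, 1.85, 0.45, 0.94, -2.6], [0.69, 0.53, -0.73, 1.72, 0.4, 1.04, -2.64]] 0
2.254192653589793 [[0.98, 0.79, -1.25, 1.71, 0.79, 1.24, 0.22], [1.14, 0.64, -1.26, 1.78, 0.66, 1.22, 0.37], [1.11, 0.78, -1.24, 1.85, 0.82, 1.15, 0.26], [0.98, 0.8, -1.25, 1.72, 0.8, 1.24, 0.22]] 0
-0.8874
14.725 [ 0.55915743 -0.13723662  0.31522341] [ 0.88  0.37 -0.89  1.6   0.3   1.31 -2.52]
```

View pics/a.png

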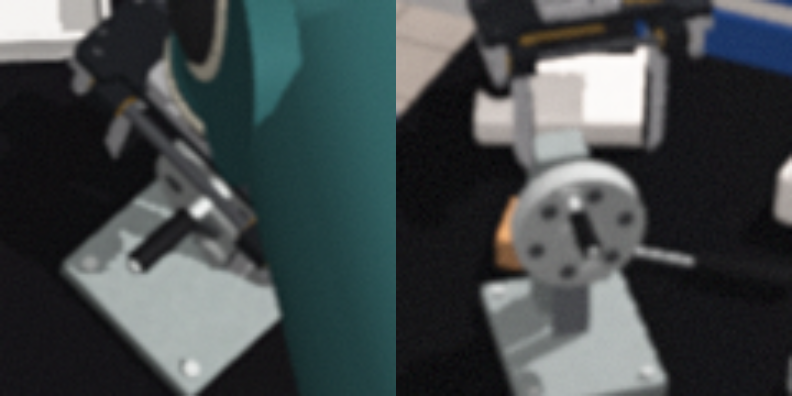

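The fingers straddle the handle in both views (handle at about (165,240) in the left half and (583,230) in the right). I'll descend and grip.

Run:
```python
from h import *
q=circ(1.3474)
h=robot.move_linear(q,velocity=.12,threshold=8)
robot.pause(.2);f0=st()["force"];np.save("f0.npy",f0)
robot.gripper_to(0);robot.pause(.2);s=st()
df=s["force"]-f0
print(h,f0.round(2),s["opening"],s["grasp_force"],s["ee_pos"]-q,[round(float(df@v),2) for v in(X,Y,Z)],s["time"])
```

```text
False [-0.25  0.59 -0.48] 0.017170265677912952 30.000829696655273 [0.00038411 0.00034714 0.00016328] [2.21, 5.21, -0.02] 17.325
```

```bash
cat >> h.py <<'E'
def sweep(a0,a1,n,log,v=.06,c=np.zeros(3),settle=.05):
    f0=np.load("f0.npy")
    for a in np.linspace(a0,a1,n+1)[1:]:
        robot.move_linear(circ(a,c),velocity=v); robot.pause(settle)
        s=st();f=s["force"]-f0;y,z=f@Y,f@Z
        d=np.sign(a1-a0)
        log.append((a,d,-y*np.sin(a)+z*np.cos(a),y*np.cos(a)+z*np.sin(a),f@X))
        if np.hypot(y,z)>30: print("ABORT");break
E
python3 - <<'E'
from h import *
L=[];sweep(1.3474,1.3474+np.pi/2,6,L)
np.save("L1.npy",L);print(np.round(L,2));s=st();print(s["time"],s["opening"],s["grasp_force"],s["ee_pos"]-circ(L[-1][0]))
E
```

```text
[[  1.61   1.     1.55   2.8   -1.35]
 [  1.87   1.     0.97  -3.73   1.16]
 [  2.13   1.     1.26 -11.05   2.69]
 [  2.39   1.     3.97 -11.37   2.14]
 [  2.66   1.     3.65  -9.48   1.78]
 [  2.92   1.     4.91  -7.8    1.28]]
19.675 0.017959550029286613 29.999444782733917 [ 6.35465576e-04  7.18837810e-04 -3.70816244e-05]
```

The stopped readings look affected by stiction and settling. I'll test forward and reverse with immediate and settled readings.

Run:
```python
from h import *
f0=np.load("f0.npy")
def rd(a):
    s=st();f=s["force"]-f0;y,z=f@Y,f@Z;e=s["ee_pos"]-circ(a);t=-np.sin(a)*Y+np.cos(a)*Z;n=np.cos(a)*Y+np.sin(a)*Z
    return [round(float(v),2) for v in(a,-y*np.sin(a)+z*np.cos(a),y*np.cos(a)+z*np.sin(a),e@t*1e3,e@n*1e3,abs(s["joint_vel"]).max()*100,s["time"])]
a0=1.3474+np.pi/2;w=np.deg2rad(10)
for k in(1,2,3,2,1,0):
    a=a0+k*w
    robot.move_linear(circ(a),velocity=.03);A=rd(a);robot.pause(.1);B=rd(a);robot.pause(.1);print(k,A,B,rd(a))
```

```text
1 [3.09, 4.15, -7.69, -0.05, -1.01, 0.1, 20.08] [3.09, 5.27, -7.77, -0.04, -1.0, 0.2, 20.18] [3.09, 5.15, -7.31, -0.05, -1.0, 0.18, 20.28]
2 [3.27, 5.25, -7.2, 0.2, -1.01, 0.23, 20.69] [3.27, 5.34, -6.29, 0.19, -0.99, 0.21, 20.79] [3.27, 5.28, -6.7, 0.19, -1.01, 0.15, 20.89]
3 [3.44, 5.78, -5.24, 0.38, -0.99, 0.1, 21.3] [3.44, 5.87, -6.22, 0.34, -1.01, 0.22, 21.4] [3.44, 5.39, -6.7, 0.35, -0.99, 0.16, 21.5]
2 [3.27, -3.62, -4.87, -0.26, -1.05, 0.12, 21.91] [3.27, -3.46, -5.42, -0.24, -1.03, 0.18, 22.01] [3.27, -4.23, -5.24, -0.24, -1.03, 0.14, 22.11]
1 [3.09, -4.28, -4.86, -0.46, -1.03, 0.19, 22.52] [3.09, -5.55, -5.28, -0.42, -1.05, 0.22, 22.62] [3.09, -4.52, -5.16, -0.42, -1.06, 0.19, 22.72]
0 [2.92, -4.49, -4.94, -0.65, -1.01, 0.18, 23.12] [2.92, -5.11, -4.51, -0.6, -1.01, 0.13, 23.23] [2.92, -5.17, -5.41, -0.61, -1.01, 0.17, 23.32]
```

```bash
cat >> h.py <<'E'
def rd(a=None):
    s=st();f=s["force"]-np.load("f0.npy");e=s["ee_pos"]-np.array([*S,.165])-OFF*X
    if a is None: a=np.arctan2(e@Z,e@Y)
    y,z=f@Y,f@Z
    return [round(float(v),2) for v in(a%6.2832,-y*np.sin(a)+z*np.cos(a),y*np.cos(a)+z*np.sin(a),abs(s["joint_vel"]).max()*100,s["time"])]
E
python3 - <<'E'
from h import *
a0=1.3474+np.pi/2;w=np.deg2rad(10)
print(rd())
for a in(a0+2*w,a0+4*w,a0+2*w,a0):
    h=robot.move_linear(circ(a),velocity=.03,threshold=5)
    r=rd();robot.pause(.1);print(round(a,2),h,r,rd())
E
```

```text
[2.9, -5.25, -5.34, 0.17, 23.32]
3.27 True [2.97, 3.19, -2.9, 0.41, 23.58] [2.97, 4.66, -2.29, 0.1, 23.68]
3.62 True [2.97, -5.68, 1.27, 0.23, 23.89] [2.97, -5.12, 0.49, 0.14, 23.99]
3.27 True [3.22, 5.14, -2.62, 0.82, 24.38] [3.22, 5.73, -3.13, 0.48, 24.48]
2.92 True [2.94, -6.11, 0.42, 0.98, 24.88] [2.95, -4.91, -0.02, 0.52, 24.98]
```

The hysteresis midpoint gives the gravity torque: g rises through 0 near a≈3.0 rad and was strongly negative at a≈1.9. So the heavy side is at the top there, and should be down near a≈6.1. I'll sweep on with paired readings to fit it.

```bash
cat > pts.py <<'E'
from h import *
def pair(a,d=1):
    """arrive at a in direction d, read; back off 7 deg, read; mean = gravity"""
    def avg():
        v=[]
        for _ in range(4): robot.pause(.03);v.append(rd())
        return np.mean(v,0)
    u=avg();robot.move_linear(circ(a-d*.12),velocity=.03);l=avg()
    return [(u[0]+l[0])/2,(u[1]+l[1])/2,(u[1]-l[1])/2,(u[2]+l[2])/2]
E
python3 - <<'E'
from pts import *
a=2.95;G=[]
while a<6.2:
    for _ in range(2):
        a+=.27;robot.move_linear(circ(a),velocity=.06)
    G.append(pair(a));print(np.round(G[-1],2))
    if abs(G[-1][3])>25: break
G=np.array(G);np.save("G.npy",G)
x=np.linalg.lstsq(np.c_[np.cos(G[:,0]),np.sin(G[:,0])],G[:,1],rcond=None)[0]
# g=-m sin(a-ad) = -m(sin a cos ad - cos a sin ad)
print("a_down",np.arctan2(x[0],-x[1])%6.2832,np.hypot(*x)*.045,st()["time"],st()["grasp_force"],a)
E
```

```text
[ 3.44  1.55  5.14 -6.53]
[ 3.98  2.85  4.4  -6.14]
[ 4.53  5.76  2.33 -4.41]
[5.08 5.27 1.27 4.95]
[5.62 3.76 2.31 7.23]
[6.14 1.43 3.94 8.24]
[ 0.38 -0.95  4.55  8.45]
a_down 0.128775004911813 0.24440198481009598 34.625 30.002076029777527 6.729999999999997
```

Down is near a≈6.2 to 6.5. I'll correct the centre by 1 mm along Y, which removes the radial load, and take cleaner pairs around the bottom with a larger back-off.

```bash
sed -i 's/^def circ(a,c=np.zeros(3))/def circ(a,c=.0011*Y)/' h.py; sed -i 's/e=s\["ee_pos"\]-np.array/e=s["ee_pos"]-.0011*Y-np.array/' h.py; sed -i 's/a-d\*.12/a-d*.2/' pts.py
python3 - <<'E'
from pts import *
G=[];a=6.61
for t in(7.1,6.75,6.4,6.05,5.7):
    d=np.sign(t-a)
    if d<0: pass
    # arrive at t from above/below by >=.3 rad, then back off .2 the other way
    robot.move_linear(circ((a+t)/2),velocity=.05);robot.move_linear(circ(t),velocity=.04)
    G.append(pair(t,d));print(np.round(G[-1],2));a=t-d*.2
G=np.array(G);b=((G[:,0]+np.pi)%(2*np.pi))-np.pi
print(np.polyfit(b,G[:,1],1),-np.polyval(np.polyfit(b,G[:,1],1),0)/np.polyfit(b,G[:,1],1)[0],st()["time"],a)
E
```

```text
[ 0.71 -1.72  4.43  4.37]
[ 0.56 -1.73 -2.92  4.15]
[ 0.2  -1.58 -3.8   4.76]
[ 6.14 -0.72 -3.41  4.9 ]
[ 5.79 -0.16 -2.82  4.22]
[-1.36664731 -0.95489453] -0.6987132071479131 42.0667 5.9
```

Run:
```python
from h import *
def avg():
    v=[]
    for _ in range(4): robot.pause(.03);v.append(rd()[1:3])
    return np.mean(v,0)
w=np.deg2rad(10);c=2*np.pi
U={};
ks=(-2,-1,0,1,2,3)
for k in ks: robot.move_linear(circ(c+k*w),velocity=.03);U[k]=avg()
robot.move_linear(circ(c+4*w),velocity=.03)
for k in ks[::-1]:
    robot.move_linear(circ(c+k*w),velocity=.03);l=avg();print(k*10,U[k].round(2),l.round(2),"mid",round((U[k][0]+l[0])/2,2))
print(st()["time"])
```

```text
30 [3.28 4.08] [-6.6   3.96] mid -1.66
20 [3.7  3.63] [-5.76  4.19] mid -1.03
10 [3.51 3.64] [-5.22  4.63] mid -0.85
0 [4.74 2.66] [-5.18  5.78] mid -0.22
-10 [5.16 1.78] [-4.12  5.09] mid 0.52
-20 [0.38 3.38] [-3.43  4.84] mid -1.52
48.8167
```

The saturated pairs cross zero at about −4° with a stable slope (M≈0.15 N m, inside the stated range). I'll go there and hand in.

Run:
```python
from h import *
robot.move_linear(circ(np.deg2rad(-5)),velocity=.03);robot.pause(.5)
s=st();print(rd(),s["opening"],s["grasp_force"],s["time"])
cv2.imwrite("pics/end.png",np.hstack([cv2.resize(robot.grab_frame(n)[::1,:,::-1],(400,300)) for n in("top","side")]))
```

```text
[6.19, 2.9, 2.43, 0.29, 49.86] 0.01708246502846497 30.002520382404327 49.8583
```

View pics/end.png

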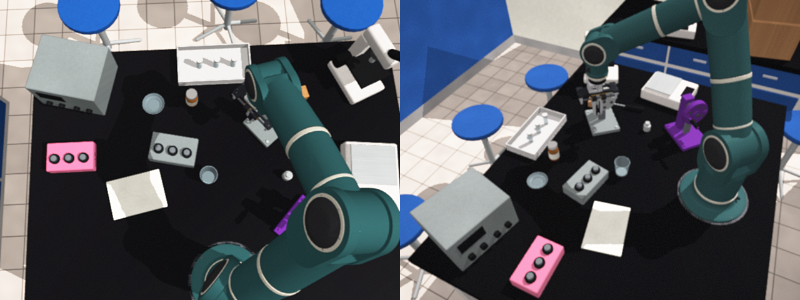

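The gripper holds the crank at about (600,95) in the side view, and the bystanders I can see are where they started. Handing in.

```bash
python3 -c "
from rig import robot
print(robot.sign_off())"
```

```text
the job is handed in; nothing more can be done
None
```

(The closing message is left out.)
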